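# Set the depth stop of the roll-filling rod on the setting block

## Task

The stop ring on the roll-filling rod has to be set to today's filling depth. Take the rod out of its wooden rest, lower it gently into the bore of the aluminium setting block until it bottoms out and hold it pressed on the bottom with about 13 N for a second; then slide the stop ring down the rod until it sits flat on the block's face, hold it pressed there just as lightly for about two seconds, and leave rod and ring standing in the block. Do not ram the rod or the ring, and leave the nozzle, the dough scraper and the pastry brush where they are.

Things in the scene. Friction and masses are not known exactly. Their poses are not given: they have to be found in the camera images.
- rod: Loose upright depth rod, 100 mm, 0.13 to 0.21 kg with ring. Origin: centre of the flat tip at its lower end, z up along the rod. Steel shaft 14 mm across, tip chamfered 2 x 3 mm; round dark-wood handle 22 mm across, 78 to 100 mm above the tip: grip it there from above. Starts standing in the rest, tip 10 mm above the table. Press it on the bore's bottom with 11 to 16 N; over 20 N spoils the job
- stop_ring: Dark steel disc on the shaft, 60 mm across, 7 mm thick, hub 21 mm across rising to 10 mm. Origin: centre of its flat underside, z up. Slides with 4 N friction and stays where left; starts 63 to 66 mm above the tip, goes down to 36. Push it down on the disc with fingertips straddling handle and hub (about 34 mm open): press 6 to 15 N on the block beyond friction; over 20 N spoils the job
- block: Fixed aluminium setting block, 76 x 76 mm, 80 mm high, on a 96 x 96 x 10 mm base plate; the small black clamp knob low on its -x side is not used. Origin: centre of its underside, z up. One blind bore in the middle of the top face, 16.4 mm across, 1.5 mm chamfer; its rigid bottom lies 42 to 60 mm below the face, differently each time, and cannot be measured from outside
- mouth (a point): Centre of the bore's mouth, in the plane of the block's flat top face, 80 mm above its underside. A side load on the bore's walls takes up part of the press, so let the tool give way sideways while pressing
- rest: Wooden rest, fixed: 56 x 56 mm, 42 mm high, on an 80 x 80 x 10 mm foot, with a 17 mm blind hole 32 mm deep in the middle of its top where the rod stands at the start. Origin: centre of its underside, z up. Rest and block may change places
- nozzle_2: Bystander: steel piping nozzle, 35 mm across, 50 mm high, origin at the centre of its underside
- dough_scraper: Bystander: dough scraper, 98 x 126 x 21 mm, origin at the centre of its underside
- pastry_brush: Bystander: pastry brush with wooden handle, 43 x 240 x 15 mm, lying along y, origin at the centre of its underside
Not all that is in view belongs to the job. What is shaped like the rod but blue is not meant.

How it is judged:
On the way, in this order (a step that is already met when the one before it is completed fails the run):
1. the rod is bottomed in the bore and pressed on its bottom with more than 7 N for 0.4 s, the ring not yet on the face (contact force between rod and bore_floor above 7 N and horizontal distance between rod and mouth below 0.004 m and z of stop_ring in the frame of mouth above 0.002 m), for 0.4 s.
2. the ring is held on the block's face with more than 4 N for 1 s, the rod still bottomed (contact force between stop_ring and block above 4 N and z of stop_ring in the frame of mouth below 0.0015 m and distance between rod and bore_floor below 0.009 m), for 1 s.
At the end, for the whole second after the job is handed in: The rod stands at rest in the bore within 5 degrees of upright, its tip within 2 mm of the bore's bottom, and the stop ring's underside is within 1.5 mm of the block's face; the robot has let go (distance between rod and bore_floor below 0.007 m and z of stop_ring in the frame of mouth below 0.0015 m and horizontal distance between rod and mouth below 0.005 m and angle between rod's own z axis and vertical below 0.08 rad and linear speed of rod below 0.02 m/s); the robot touches nothing.
It fails at once if rod or ring is pressed on the block or on the bore's bottom with more than 20 N (contact force between rod and block above 20 N or contact force between rod and bore_floor above 20 N).
It fails at once if a bystander (nozzle, dough scraper, pastry brush) is moved more than 20 mm (distance of any of nozzle_2, dough_scraper, pastry_brush from where it was at the start of the episode above 0.02 m).
It also fails if it takes over 72 s, if anything falls off the work surface, if the arm or the gripper's body presses on something with over 40 N, if the wrist force passes 120 N, or if a joint passes its speed limit or range.

## Robot

A 7-joint arm with a two-finger parallel gripper is mounted at the origin on a cart in front of the work surface, level with it; the furniture and walls round the work are solid. World frame = base frame: x ahead of the robot, y to its left, z up, the work surface at z = 0. Lengths are in m, angles in rad, forces in N, time in s.
With the tool pointing down it reaches from about 0.425 to 0.925 m from the base axis. Payload 6.8 kg.
Tool frame: the origin (TCP) lies on the centre line of the jaws, within the pads' length; the fingertips stand 14 mm ahead of it and the grasp point (between the pads) lies 5 mm behind it; z points along the fingers, y is the line along which they close (so a half turn about z gives the same grasp; the last joint's range is limited). The gripper opens to 85 mm and grips with 20 to 120 N. Pads are 22 mm wide; open, the fingers measure 114 mm over their backs; the gripper's body (76 mm by 85 mm) begins 54 mm behind the grasp point. The pads swing forward as they close: fully open they stand 13 mm farther back than shut.
Start: joints at [1.089, 0.477, 0.022, 1.555, -0.011, 1.109, -0.083], TCP at [0.246, -0.628, 0.245] pointing down, gripper open.
Joint ranges: [-2.96, 2.96], [-0.34, 2.1], [-1.41, 1.46], [0.24, 2.44], [-1.37, 4.51], [0.17, 1.92], [-2.96, 2.96]. Speed limits (rad/s): [2.39, 2.39, 3.14, 3.14, 3.14, 3.14, 3.14].

## Interface

Orientations are given as a unit quaternion [x, y, z, w].
In Python, from rig import * gives the robot as it stands. The module is installed in compiled form; this text tells all that it offers.
- The arm moves only by the shell command python3 -m creep 'ROWS'. ROWS is JSON, a list that holds one entry, the list of rows, each a list of 5 numbers: the opening in per cent of the stroke, from 0 (shut) to 100 (fully open), then the shift along the tool's x, y, z in m, then the turn about the tool's z in units of 5 degrees (1.0 is 5 degrees). In form: [[[gripper, tx, ty, tz, turn], ...]]. A call has 1 to 20 rows; each row shifts and turns the commanded pose from where the row before left it, along the tool's axes as they then stand; what a row does not reach is not made up. A row lasts 1/12 s, in which the tool goes at most 41.7 mm and 7.16 degrees, less where a joint would pass 70% of its speed; a pose out of reach is approached as far as the arm can. A call with a gripper value outside its range is refused whole. The fingers move at their own pace and stop on an object; the grip force is fixed at half the most. Time passes only in rows, so rows that do not move let the fingers close. It gives the time, the measured TCP pose, the force, the opening and the grip force at its end, in the units of the state.
- observe(): the state, without advancing time (a new reading comes with each control period).
- read_camera(name): name is "scene" or "top" or "wrist"; returns a dict with "pixels" (480x640x3 uint8, red, green, blue), "camera_matrix" (3x3 intrinsics, pixels), "R" (3x3) and "t" (3): a world point X has camera coordinates R X + t; the wrist camera has in their place "tool_from_camera" (4x4, takes a point from camera to tool coordinates, whose origin is the TCP and whose axes are the flange's). Camera axes: x right, y down, z forward; pixel columns grow to the right and rows downward; lengths in m; the calibration is good to about 2 mm. A picture is of the moment at which its call begins: read the wrist's pose just before it. There is no depth.
- hand_in(): hands the job in; it is judged then, once.
Trained networks look in the newest picture that a camera, given by its name, has taken for a name from the list of things; names that differ only in an ending like _2 or _b are one class to them, and where a whole thing is asked for, a point or a joint stands for the part that bears it (a point fixed in the world has none). Each returns a list of dicts, best first, with "score" (0 to 1); they miss things now and then, are a little off and sometimes report something else, mostly with a low value. They report only what shows in the picture. A call takes as long as a camera call. They do not tell look-alikes from the thing itself.
- look_for(target, camera): "bbox" ([left, top, right, bottom] in pixels, round what is visible of it).
- mark_of(target, camera): "point" ([column, row] in pixels: a listed point, or the origin of a listed thing).
The state is a dict: "clock": time; "joints": joint angles; "joint_velocities": joint speeds; "joint_efforts": joint torques, N m; "tool_pos": TCP position; "orientation": TCP orientation; "contact_force": force on the tool from outside, world axes, zero at the start; "wrist_torque": the same for the moment, N m; "grip_width": finger opening in m; "grip_force": force on a finger pad.
Only numpy, scipy, OpenCV 4.12 (cv2) and the standard library are available. Lean on these libraries where they do the work, as an engineer would, in place of code of your own. Each camera call takes 0.05 s, during which the arm holds its last target. There are 200 camera calls.

## Working session

There is one attempt and no reset: what is moved stays moved. The work goes in short steps, Python scripts to look and compute and a shell command to move; the robot and the scene stay as the last step left them, time stands still between calls to the robot, and variables do not carry over. Pictures are saved under pics/ and viewed, at most 10 in all, crops included, and the job is handed in when it is done.

```bash
mkdir -p pics
cat > h.py <<'E'
from rig import *
import numpy as np, cv2
from scipy.spatial.transform import Rotation as Ro
def ray(c,uv,st=None):
    K=np.array(c["camera_matrix"]); d=np.linalg.solve(K,[uv[0],uv[1],1.])
    if "R" in c:
        R=np.array(c["R"]);t=np.array(c["t"]); return -R.T@t, R.T@d
    T=np.array(c["tool_from_camera"]); W=Ro.from_quat(st["orientation"]).as_matrix()
    return W@T[:3,3]+np.array(st["tool_pos"]), W@T[:3,:3]@d
def at_z(c,uv,z,st=None):
    o,d=ray(c,uv,st); return o+d*(z-o[2])/d[2]
E
python3 - <<'E'
from h import *
np.set_printoptions(precision=4,suppress=True)
s=observe();print({k:np.round(v,3) for k,v in s.items()})
Z=dict(rod=.01,stop_ring=.074,block=0,mouth=.08,rest=0,nozzle_2=0,dough_scraper=0,pastry_brush=0)
for n in ["scene","top"]:
    c=read_camera(n);cv2.imwrite(f"pics/{n}0.png",c["pixels"][:,:,::-1])
    print(n, ray(c,(320,240)))
    for k in Z:
        for m in mark_of(k,n)[:3]:
            print(k,np.round(m["point"],1),round(m["score"],2),at_z(c,m["point"],Z[k]))
        if k in("rod","stop_ring","rest","block"):
            for m in look_for(k,n)[:3]: print("  box",np.round(m["bbox"]),round(m["score"],2))
E
```

```text
{'clock': np.float64(0.0), 'joints': array([ 1.089,  0.478,  0.022,  1.556, -0.011,  1.109, -0.083]), 'joint_velocities': array([-0.001,  0.001,  0.001, -0.001,  0.001, -0.   , -0.   ]), 'joint_efforts': array([  0.   , -59.645,   1.608, -28.12 ,   0.012,   0.009,  -0.   ]), 'tool_pos': array([ 0.246, -0.628,  0.244]), 'orientation': array([ 0.983,  0.186, -0.   , -0.001]), 'contact_force': array([-0.186,  0.121, -0.498]), 'wrist_torque': array([-0.044, -0.037, -0.016]), 'grip_force': np.float64(0.0), 'grip_width': np.float64(0.086)}
scene (array([-0.3341, -0.5228,  0.6004]), array([ 0.7777,  0.3956, -0.4887]))
rod [273.2 221.1] 0.7 [0.636  0.1251 0.01  ]
rod [371.2 297.6] 0.59 [ 0.4327 -0.2634  0.01  ]
  box [262. 190. 279. 216.] 0.75
  box [362. 257. 391. 288.] 0.68
stop_ring [377.1 276.9] 0.85 [ 0.4237 -0.2749  0.074 ]
stop_ring [269.7 200.8] 0.54 [0.6327 0.1328 0.074 ]
  box [363. 265. 389. 281.] 0.91
  box [260. 194. 282. 205.] 0.55
block [231.5 253.5] 0.93 [0.4423 0.1277 0.    ]
block [229.4 222.3] 0.75 [0.5808 0.2419 0.    ]
  box [208. 218. 255. 264.] 0.55
  box [349. 279. 39
[... 406 characters left out ...]
 0.4273 -0.2638  0.01  ]
  box [213. 142. 236. 167.] 0.9
  box [386. 245. 417. 271.] 0.61
stop_ring [222.1 157.7] 0.6 [0.6435 0.1446 0.074 ]
stop_ring [400.6 258.5] 0.56 [ 0.4292 -0.2651  0.074 ]
  box [384. 244. 418. 272.] 0.74
  box [213. 143. 239. 169.] 0.55
block [226.8 249.3] 0.64 [0.4453 0.1295 0.    ]
  box [197. 221. 252. 271.] 0.64
mouth [220.8 239.4] 0.76 [0.4528 0.1319 0.08  ]
rest [395.6 261.9] 0.98 [ 0.4334 -0.2652  0.    ]
  box [378. 242. 415. 283.] 0.71
nozzle_2 [476.8 252.6] 0.59 [ 0.464  -0.4548  0.    ]
dough_scraper [156.5 298.3] 0.61 [0.324  0.2819 0.    ]
dough_scraper [399.  259.9] 0.49 [ 0.4385 -0.2731  0.    ]
pastry_brush [435.2 186.6] 0.57 [ 0.6202 -0.3575  0.    ]
```

View pics/top0.png

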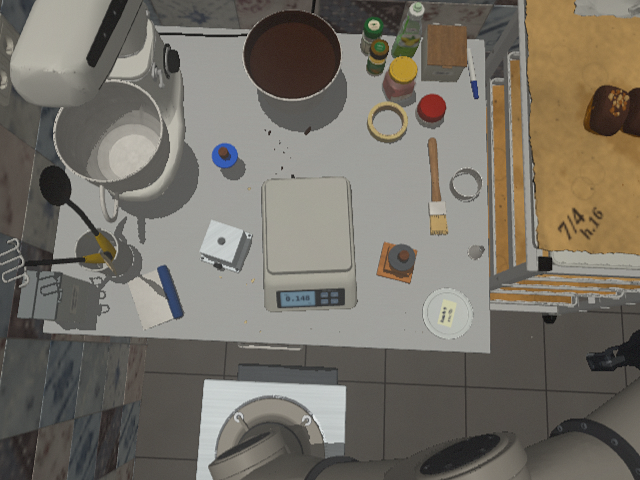

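View pics/scene0.png

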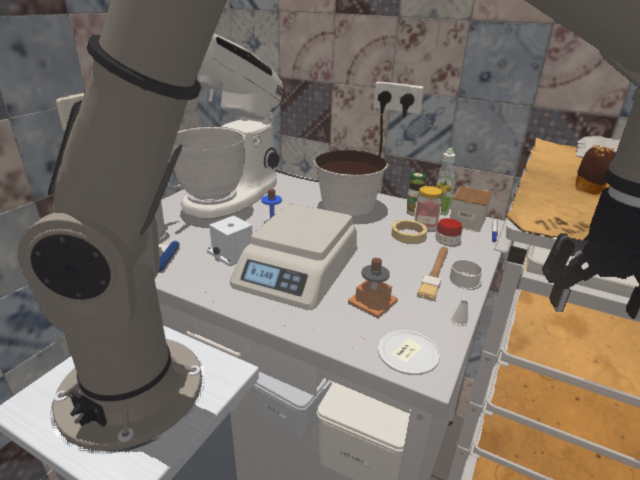

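The top view shows the rod in its wooden rest at (402,258) and the block with its bore at (222,240). The blue look-alike is at (224,155). The measured positions agree between the two cameras: rod about (0.429,-0.265), mouth about (0.454,0.132). I'll square the tool to the world axes and move over the rod.

```bash
python3 -m creep '[[[100,0,0,0,1.07],[100,0,0,0,1.07],[100,0,0,0,1.07],[100,0,0,0,1.08],[100,0.0114,-0.0227,0,0],[100,0.0114,-0.0227,0,0],[100,0.0114,-0.0227,0,0],[100,0.0114,-0.0227,0,0],[100,0.0114,-0.0227,0,0],[100,0.0114,-0.0227,0,0],[100,0.0114,-0.0227,0,0],[100,0.0114,-0.0227,0,0],[100,0.0114,-0.0227,0,0],[100,0.0114,-0.0227,0,0],[100,0.0114,-0.0227,0,0],[100,0.0114,-0.0227,0,0],[100,0.0114,-0.0227,0,0],[100,0.0114,-0.0227,0,0],[100,0.0114,-0.0227,0,0],[100,0.0114,-0.0227,0,0]]]'
cat > look.py <<'E'
from h import *
import sys
np.set_printoptions(precision=4,suppress=True)
s=observe();c=read_camera("wrist");cv2.imwrite(f"pics/{sys.argv[1]}.png",c["pixels"][:,:,::-1])
print(s["clock"],s["tool_pos"],s["orientation"],s["contact_force"],np.array(c["tool_from_camera"]))
for a in sys.argv[2:]:
    k,z=a.split("=")
    for m in mark_of(k,"wrist")[:2]: print(k,np.round(m["point"],1),round(m["score"],2),at_z(c,m["point"],float(z),s))
    for m in look_for(k,"wrist")[:2]: print("  box",np.round(m["bbox"]),round(m["score"],2))
E
python3 look.py w1 rod=0.01 stop_ring=0.0745 rest=0
```

```text
clock: 2.97
tool_pos: [0.4296, -0.2642, 0.2456]
orientation: [1.0, -0.0, 0.0, 0.0]
contact_force: [0.3, -0.0, -0.1]
grip_width: 0.0852
grip_force: 0.0
2.9667 [ 0.4296 -0.2642  0.2456] [ 1.     -0.0004  0.0003  0.0002] [ 0.3459 -0.0127 -0.1076] [[-0.0008 -0.9525 -0.3047  0.0777]
 [ 1.     -0.0009  0.0003 -0.0006]
 [-0.0006 -0.3047  0.9525 -0.1287]
 [ 0.      0.      0.      1.    ]]
rod [317.1 197.6] 0.58 [ 0.4291 -0.2636  0.01  ]
  box [279. 172. 362. 246.] 0.84
stop_ring [319.6 216.7] 0.98 [ 0.4279 -0.2655  0.0745]
  box [284. 174. 357. 250.] 0.97
  box [271. 139. 370. 243.] 0.27
  box [270. 142. 371. 243.] 0.64
```

View pics/w1.png

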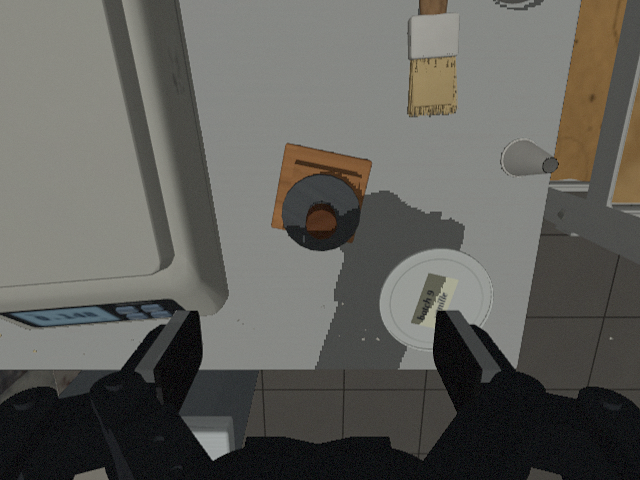

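The picture shows the rod's handle at (321,222), concentric with the ring at (320,215). The tool is about 1 mm off, so I'll correct, descend to TCP z 0.101 (fingertips at 0.087, above the ring disc) and close.

```bash
python3 -m creep '[[[100,-0.0013,0.001,0.012,0],[90,0,0,0.012,0],[80,0,0,0.012,0],[70,0,0,0.012,0],[60,0,0,0.012,0],[60,0,0,0.012,0],[60,0,0,0.012,0],[60,0,0,0.012,0],[60,0,0,0.012,0],[60,0,0,0.012,0],[60,0,0,0.012,0],[60,0,0,0.0126,0],[60,0,0,0,0],[60,0,0,0,0]]]'; python3 -m creep '[[[0,0,0,0,0],[0,0,0,0,0],[0,0,0,0,0],[0,0,0,0,0],[0,0,0,0,0],[0,0,0,0,0],[0,0,0,0,0],[0,0,0,0,0],[0,0,0,0,0],[0,0,0,0,0]]]'
```

```text
clock: 4.48
tool_pos: [0.427, -0.267, 0.1004]
orientation: [1.0, -0.001, -0.001, -0.0]
contact_force: [0.9, -0.1, -0.1]
grip_width: 0.0513
grip_force: 0.0
clock: 5.32
tool_pos: [0.4286, -0.2668, 0.1017]
orientation: [1.0, -0.0, 0.001, 0.001]
contact_force: [-1.0, -0.1, 6.1]
grip_width: 0.0201
grip_force: 58.7
```

```bash
python3 -m creep '[[[0,0,0,-0.003,0],[0,0,0,-0.007,0],[0,0,0,-0.01,0],[0,0,0,-0.01,0],[0,0,0,-0.01,0],[0,0,0,-0.01,0],[0,0,0,-0.01,0],[0,0,0,-0.01,0],[0,0,0,-0.01,0],[0,0,0,-0.01,0],[0,0,0,-0.01,0],[0,0,0,0,0],[0,0,0,0,0],[0,0,0,0,0]]]'; python3 look.py w2 rod=0.11 stop_ring=0.174
python3 - <<'E'
from h import *
for n in("scene","top"):
    c=read_camera(n)
    for k,z in(("mouth",.08),("stop_ring",.174),("rod",.11)):
        for m in mark_of(k,n)[:2]: print(n,k,m["point"],m["score"],at_z(c,m["point"],z))
E
```

```text
clock: 6.48
tool_pos: [0.4275, -0.2662, 0.2004]
orientation: [1.0, -0.0, -0.0, -0.0]
contact_force: [-0.2, -0.3, -1.2]
grip_width: 0.02
grip_force: 58.7
6.4833 [ 0.4275 -0.2662  0.2004] [ 1.     -0.0003 -0.0003 -0.0001] [-0.2137 -0.2856 -1.1628] [[-0.0008 -0.9525 -0.3047  0.0777]
 [ 1.     -0.0009  0.0003 -0.0006]
 [-0.0006 -0.3047  0.9525 -0.1287]
 [ 0.      0.      0.      1.    ]]
rod [316.6 245.5] 0.85 [ 0.4299 -0.2652  0.11  ]
  box [241. 225. 392. 360.] 0.86
stop_ring [316.9 292.2] 0.57 [ 0.4309 -0.2654  0.174 ]
  box [245. 226. 390. 354.] 0.75
scene mouth [229.7, 222.1] 0.7 [0.46021344 0.14008197 0.08      ]
scene stop_ring [270.7, 201.7] 0.61 [0.44607707 0.00357776 0.174     ]
scene stop_ring [380.3, 236.0] 0.51 [ 0.41969039 -0.27389331  0.174     ]
scene rod [272.0, 218.4] 0.81 [0.48244131 0.02582071 0.11      ]
scene rod [230.4, 221.4] 0.34 [0.41822118 0.10271668 0.11      ]
top mouth [221.8, 242.4] 0.61 [0.446199   0.12918107 0.08      ]
top stop_ring [396.0, 261.7] 0.69 [ 0.4050693  -0.24023964  0.174     ]
top stop_ring [224.0, 155.3] 0.6 [0.61433247 0.12332401 0.174     ]
top rod [227.0, 164.4] 0.64 [0.61604543 0.12623049 0.11      ]
top rod [402.3, 254.7] 0.4 [ 0.43142189 -0.26302188  0.11      ]
```

View pics/w2.png

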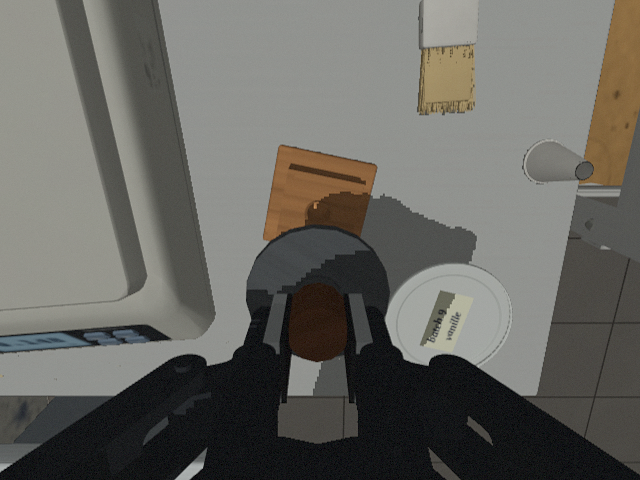

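The rod came out cleanly and hangs between the pads, handle at (318,320), ring at (318,290). Now I'll carry it to just short of the block, where the wrist camera can see the bore.

```bash
python3 -m creep '[[[0,0,-0.01,-0.01,0],[0,-0.0008,-0.02,-0.01,0],[0,-0.0008,-0.024,0,0],[0,-0.0008,-0.024,0,0],[0,-0.0008,-0.024,0,0],[0,-0.0008,-0.024,0,0],[0,-0.0008,-0.024,0,0],[0,-0.0008,-0.024,0,0],[0,-0.0008,-0.024,0,0],[0,-0.0008,-0.024,0,0],[0,-0.0008,-0.024,0,0],[0,-0.0008,-0.024,0,0],[0,-0.0008,-0.024,0,0],[0,-0.0008,-0.024,0,0],[0,-0.0008,-0.024,0,0],[0,-0.0008,-0.024,0,0],[0,-0.0008,-0.021,0,0],[0,0,-0.01,0,0],[0,0,0,0,0],[0,0,0,0,0]]]'; python3 look.py w3 mouth=0.08 stop_ring=0.194 rod=0.13
```

```text
clock: 8.8
tool_pos: [0.4149, 0.1311, 0.2212]
orientation: [1.0, 0.001, 0.0, 0.0]
contact_force: [0.5, 0.4, -1.6]
grip_width: 0.0196
grip_force: 58.8
8.8 [0.4149 0.1311 0.2212] [1.     0.0005 0.0002 0.0002] [ 0.4897  0.398  -1.5724] [[-0.0008 -0.9525 -0.3047  0.0777]
 [ 1.     -0.0009  0.0003 -0.0006]
 [-0.0006 -0.3047  0.9525 -0.1287]
 [ 0.      0.      0.      1.    ]]
mouth [317.2 176.4] 0.72 [0.4492 0.1317 0.08  ]
  box [253.  90. 391. 233.] 0.6
stop_ring [318.4 292.8] 0.74 [0.4177 0.1312 0.194 ]
stop_ring [319.8 174.5] 0.64 [0.4683 0.1307 0.194 ]
  box [245. 226. 385. 354.] 0.57
rod [315.9 246.9] 0.65 [0.4163 0.1324 0.13  ]
  box [247. 225. 390. 360.] 0.62
  box [248.  89. 392. 232.] 0.61
```

View pics/w3.png

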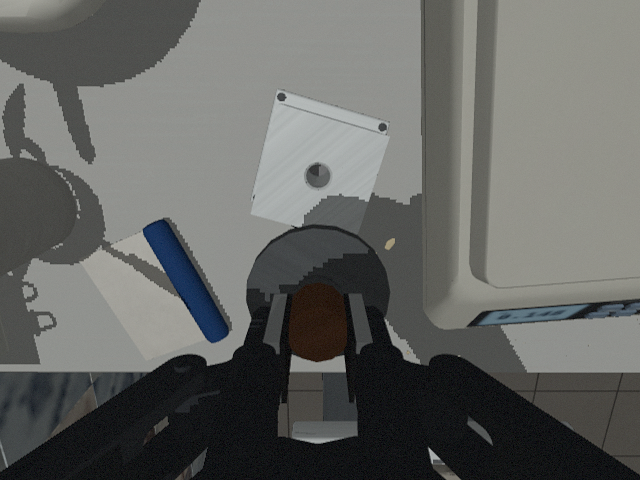

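The bore shows at (318,175) in the block's top face; the ring rim spans columns 246–389, top row 225. I'll fit the rim to get the rod axis in the tool frame, and refine the bore centre.

```bash
cat > fit.py <<'E'
from h import *
from scipy.optimize import least_squares
np.set_printoptions(precision=4,suppress=True)
s=observe();c=read_camera("wrist");K=np.array(c["camera_matrix"]);T=np.linalg.inv(np.array(c["tool_from_camera"]))
a=np.linspace(0,2*np.pi,721)
def ext(p):
    P=np.vstack([np.c_[p[0]+.03*np.cos(a),p[1]+.03*np.sin(a),0*a+z] for z in(p[2],p[2]-.007)])
    q=(T[:3,:3]@P.T).T+T[:3,3];u=(K@q.T).T;u=u[:,:2]/u[:,2:]
    return np.array([u[:,0].min(),u[:,0].max(),u[:,1].min()])
r=least_squares(lambda p:ext(p)-[246.3,389,225.5],[0,0,.027],x_scale=.001)
print("ring in tool",r.x,r.fun)
for z in(.025,.027,.029):
    q=least_squares(lambda p:ext([p[0],p[1],z])-[246.3,389,225.5],[0,0],x_scale=.001);print(z,q.x,q.fun)
g=cv2.cvtColor(c["pixels"],cv2.COLOR_RGB2GRAY);w=g[150:200,290:346]
print("grey",np.median(w),w.min())
m=(w<np.median(w)-25).astype(np.uint8);n,l,st,ce=cv2.connectedComponentsWithStats(m)
for i in range(1,n):
    if st[i,4]>80:
        uv=st[i,:2]+(st[i,2:4]-1)/2+[290,150];print(st[i],ce[i]+[290,150],uv,at_z(c,uv,.08,s))
E
python3 fit.py
```

```text
ring in tool [ 0.0015 -0.0004  0.0312] [0. 0. 0.]
0.025 [ 0.0032 -0.0005] [-2.8358  2.8383  0.3288]
0.027 [ 0.0026 -0.0005] [-1.9015  1.9022  0.2176]
0.029 [ 0.0021 -0.0004] [-0.9897  0.99    0.1119]
grey 171.0 48
[ 12  12  28  27 553] [315.2134 175.7107] [315.5 175. ] [0.4505 0.1316 0.08  ]
[ 33  43  23   7 110] [336.5364 196.6818] [334. 196.] [0.4361 0.1191 0.08  ]
```

```bash
python3 -c "
import cv2;i=cv2.imread('pics/w3.png')[145:205,280:360];cv2.imwrite('pics/w3c.png',cv2.resize(i,(800,600),interpolation=0))"
```

```text
(no output)
```

View pics/w3c.png

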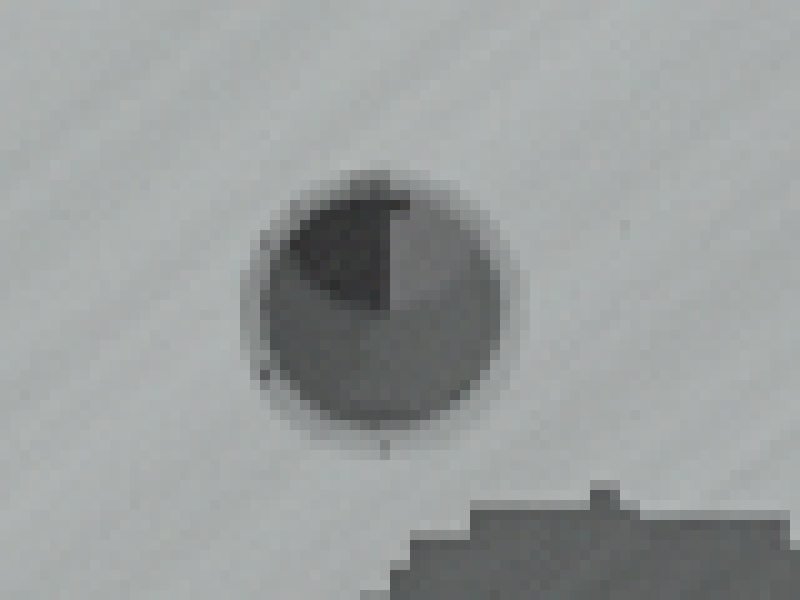

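Bore centre is at (318,176), giving the mouth at about (0.4497,0.131). The rod axis lies about 2 mm ahead of the TCP. I'll move over it and come down to just above the face.

```bash
python3 -m creep '[[[0,0.004,0,0,0],[0,0.006,0,0,0],[0,0.008,0,0,0],[0,0.008,0,0,0],[0,0.005,0,0,0],[0,0.0018,0,0,0],[0,0,0,0.005,0],[0,0,0,0.01,0],[0,0,0,0.01,0],[0,0,0,0.005,0],[0,0,0,0.003,0],[0,0,0,0,0],[0,0,0,0,0],[0,0,0,0,0],[0,0,0,0,0]]]'; python3 -c "
from h import *
for i in range(3):
    s=observe();c=read_camera('wrist');print(s['tool_pos'],s['contact_force'])
c=read_camera('scene');i=c['pixels'][170:270,180:310,::-1];cv2.imwrite('pics/s1.png',cv2.resize(i,(780,600),interpolation=cv2.INTER_CUBIC))"
```

```text
clock: 10.45
tool_pos: [0.4483, 0.1308, 0.1881]
orientation: [1.0, -0.0, 0.0, -0.0]
contact_force: [0.4, 0.2, -0.5]
grip_width: 0.0198
grip_force: 58.8
[0.44833954 0.13078748 0.18810006] [ 0.43925456  0.19680526 -0.51149549]
[0.44831902 0.13078156 0.18810658] [-0.42892311  0.59297715 -0.61297313]
[0.44827143 0.13073763 0.18803703] [-0.46716012 -0.26968498 -1.29982622]
```

View pics/s1.png

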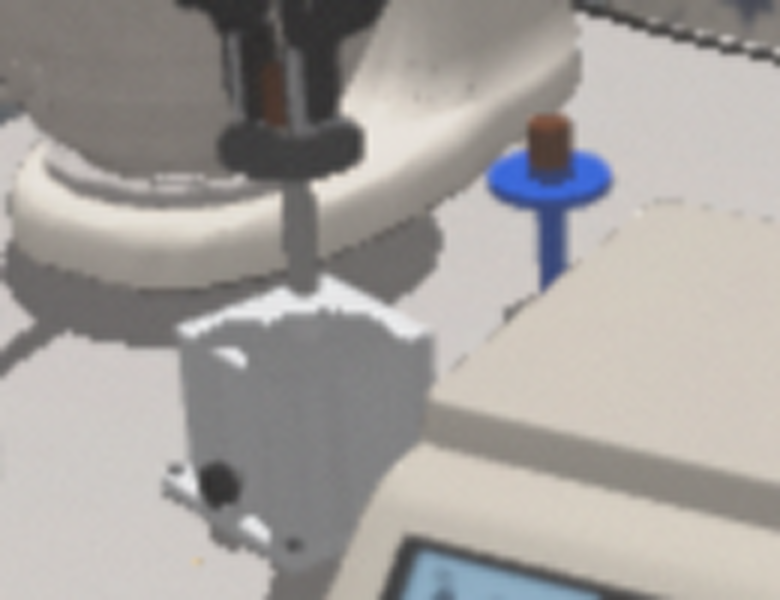

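The rod stands upright above the face, tip at about (303,290) in the crop against a face centre near (306,332), which fits roughly 16 mm of height. Coming down with force checks.

```bash
python3 -m creep '[[[0,0,0,0.003,0],[0,0,0,0.004,0],[0,0,0,0.004,0],[0,0,0,0.002,0],[0,0,0,0,0],[0,0,0,0,0]]]'; python3 -m creep '[[[0,0,0,0.0005,0],[0,0,0,0.0005,0],[0,0,0,0.0005,0],[0,0,0,0.0005,0],[0,0,0,0,0]]]'; python3 -m creep '[[[0,0,0,0.0005,0],[0,0,0,0.0005,0],[0,0,0,0.0005,0],[0,0,0,0,0]]]'
```

```text
clock: 11.15
tool_pos: [0.4479, 0.1307, 0.1744]
orientation: [1.0, -0.0, -0.0, 0.0]
contact_force: [0.4, 0.6, -1.5]
grip_width: 0.0201
grip_force: 58.8
clock: 11.57
tool_pos: [0.448, 0.1307, 0.1727]
orientation: [1.0, -0.0, -0.0, 0.0]
contact_force: [0.3, 0.4, -1.4]
grip_width: 0.0201
grip_force: 58.8
clock: 11.9
tool_pos: [0.448, 0.1307, 0.1711]
orientation: [1.0, -0.0, -0.0, 0.0]
contact_force: [-0.5, 0.4, -1.3]
grip_width: 0.0201
grip_force: 58.8
```

```bash
for i in 1 2 ; do python3 -m creep '[[[0,0,0,0.0005,0],[0,0,0,0.0005,0],[0,0,0,0,0]]]' | egrep 'pos|contact'; done;  python3 -m creep '[[[0,0,0,0.0005,0],[0,0,0,0.0005,0],[0,0,0,0,0]]]' | egrep 'pos|contact'
```

```text
tool_pos: [0.448, 0.1307, 0.1701]
contact_force: [-0.5, 0.6, -2.1]
tool_pos: [0.448, 0.1307, 0.1691]
contact_force: [0.2, -0.1, -1.1]
tool_pos: [0.4479, 0.1307, 0.1681]
contact_force: [-0.4, 0.0, -1.0]
```

```bash
python3 -m creep '[[[0,0,0,0.0007,0],[0,0,0,0.0007,0],[0,0,0,0.0006,0],[0,0,0,0,0]]]' | egrep 'pos|contact';  python3 -m creep '[[[0,0,0,0.0007,0],[0,0,0,0.0007,0],[0,0,0,0.0006,0],[0,0,0,0,0]]]' | egrep 'pos|contact'; python3 -m creep '[[[0,0,0,0.0007,0],[0,0,0,0.0007,0],[0,0,0,0.0006,0],[0,0,0,0,0]]]' | egrep 'pos|contact|clock'
```

```text
tool_pos: [0.4479, 0.1307, 0.166]
contact_force: [-0.9, 0.9, -1.7]
tool_pos: [0.448, 0.1307, 0.1641]
contact_force: [-0.4, 1.1, -1.0]
clock: 13.65
tool_pos: [0.448, 0.1306, 0.1621]
contact_force: [-0.7, 0.3, -0.4]
```

It's in the bore. Down faster to short of the shallowest possible bottom.

```bash
python3 -m creep '[[[0,0,0,0.001,0],[0,0,0,0.0015,0],[0,0,0,0.002,0],[0,0,0,0.002,0],[0,0,0,0.002,0],[0,0,0,0.0015,0],[0,0,0,0,0],[0,0,0,0,0]]]' | egrep 'pos|contact'; python3 -m creep '[[[0,0,0,0.002,0],[0,0,0,0.002,0],[0,0,0,0.002,0],[0,0,0,0.002,0],[0,0,0,0.002,0],[0,0,0,0,0],[0,0,0,0,0]]]' | egrep 'pos|contact|clock'
```

```text
tool_pos: [0.4479, 0.1306, 0.152]
contact_force: [-1.1, 0.2, -2.2]
clock: 14.9
tool_pos: [0.4479, 0.1306, 0.142]
contact_force: [-0.4, 0.3, -1.5]
```

```bash
cat > ok.py <<'E'
# look only: prints state, exit 1 once the upward force shows contact
import sys,re
t=sys.stdin.read();f=[float(v) for v in re.search(r"contact_force: \[(.*?)\]",t)[1].split(",")]
print(re.search(r"clock: (\S+)",t)[1],re.search(r"tool_pos: (.*)",t)[1],f)
sys.exit(f[2]>1.5)
E
python3 -m creep '[[[0,0,0,0.0005,0],[0,0,0,0.0005,0],[0,0,0,0,0]]]' | python3 ok.py &&
python3 -m creep '[[[0,0,0,0.0005,0],[0,0,0,0.0005,0],[0,0,0,0,0]]]' | python3 ok.py &&
python3 -m creep '[[[0,0,0,0.0005,0],[0,0,0,0.0005,0],[0,0,0,0,0]]]' | python3 ok.py &&
python3 -m creep '[[[0,0,0,0.0005,0],[0,0,0,0.0005,0],[0,0,0,0,0]]]' | python3 ok.py &&
python3 -m creep '[[[0,0,0,0.0005,0],[0,0,0,0.0005,0],[0,0,0,0,0]]]' | python3 ok.py &&
python3 -m creep '[[[0,0,0,0.0005,0],[0,0,0,0.0005,0],[0,0,0,0,0]]]' | python3 ok.py &&
python3 -m creep '[[[0,0,0,0.0005,0],[0,0,0,0.0005,0],[0,0,0,0,0]]]' | python3 ok.py &&
python3 -m creep '[[[0,0,0,0.0005,0],[0,0,0,0.0005,0],[0,0,0,0,0]]]' | python3 ok.py &&
python3 -m creep '[[[0,0,0,0.0005,0],[0,0,0,0.0005,0],[0,0,0,0,0]]]' | python3 ok.py &&
python3 -m creep '[[[0,0,0,0.0005,0],[0,0,0,0.0005,0],[0,0,0,0,0]]]' | python3 ok.py
```

```text
15.15 [0.448, 0.1307, 0.1412] [-1.0, 0.8, -1.3]
15.4 [0.448, 0.1307, 0.1401] [-2.1, 0.7, 0.1]
15.65 [0.448, 0.1307, 0.1391] [-1.2, 0.7, -0.9]
15.9 [0.448, 0.1307, 0.1381] [-0.7, 0.4, -0.9]
16.15 [0.448, 0.1307, 0.1371] [-1.4, 0.9, -0.8]
16.4 [0.448, 0.1307, 0.1361] [-1.0, 0.5, -0.4]
16.65 [0.448, 0.1307, 0.1351] [-1.2, 1.2, -1.0]
16.9 [0.448, 0.1307, 0.1341] [-1.1, 0.5, -0.4]
17.15 [0.448, 0.1307, 0.1331] [-1.3, 1.1, -0.1]
17.4 [0.448, 0.1307, 0.1321] [-2.4, 0.1, -0.8]
```

```bash
python3 -m creep '[[[0,-0.0003,-0.0001,0.0005,0],[0,0,0,0.0005,0],[0,0,0,0,0]]]' | python3 ok.py &&
python3 -m creep '[[[0,0,0,0.0005,0],[0,0,0,0.0005,0],[0,0,0,0,0]]]' | python3 ok.py &&
python3 -m creep '[[[0,0,0,0.0005,0],[0,0,0,0.0005,0],[0,0,0,0,0]]]' | python3 ok.py &&
python3 -m creep '[[[0,0,0,0.0005,0],[0,0,0,0.0005,0],[0,0,0,0,0]]]' | python3 ok.py &&
python3 -m creep '[[[0,0,0,0.0005,0],[0,0,0,0.0005,0],[0,0,0,0,0]]]' | python3 ok.py &&
python3 -m creep '[[[0,0,0,0.0005,0],[0,0,0,0.0005,0],[0,0,0,0,0]]]' | python3 ok.py &&
python3 -m creep '[[[0,0,0,0.0005,0],[0,0,0,0.0005,0],[0,0,0,0,0]]]' | python3 ok.py &&
python3 -m creep '[[[0,0,0,0.0005,0],[0,0,0,0.0005,0],[0,0,0,0,0]]]' | python3 ok.py &&
python3 -m creep '[[[0,0,0,0.0005,0],[0,0,0,0.0005,0],[0,0,0,0,0]]]' | python3 ok.py &&
python3 -m creep '[[[0,0,0,0.0005,0],[0,0,0,0.0005,0],[0,0,0,0,0]]]' | python3 ok.py
```

```text
17.65 [0.4478, 0.1308, 0.1311] [-0.5, 0.9, -1.4]
17.9 [0.4478, 0.1308, 0.1302] [-0.2, -0.6, -0.0]
18.15 [0.4478, 0.1307, 0.1291] [-1.5, 1.1, -1.6]
18.4 [0.4477, 0.1307, 0.1281] [-0.9, -0.6, -0.9]
18.65 [0.4477, 0.1308, 0.1271] [-0.4, -0.2, -1.3]
18.9 [0.4477, 0.1308, 0.1261] [-0.8, 0.5, -1.5]
19.15 [0.4477, 0.1307, 0.1251] [-0.9, 0.5, -0.5]
19.4 [0.4477, 0.1308, 0.1241] [-0.5, 0.7, -0.3]
19.65 [0.4477, 0.1308, 0.1231] [-0.7, 0.7, -1.2]
19.9 [0.4477, 0.1308, 0.1221] [-1.0, -0.4, -1.6]
```

```bash
python3 -m creep '[[[0,0,0,0.0005,0],[0,0,0,0.0005,0],[0,0,0,0,0]]]' | python3 ok.py &&
python3 -m creep '[[[0,0,0,0.0005,0],[0,0,0,0.0005,0],[0,0,0,0,0]]]' | python3 ok.py &&
python3 -m creep '[[[0,0,0,0.0005,0],[0,0,0,0.0005,0],[0,0,0,0,0]]]' | python3 ok.py &&
python3 -m creep '[[[0,0,0,0.0005,0],[0,0,0,0.0005,0],[0,0,0,0,0]]]' | python3 ok.py &&
python3 -m creep '[[[0,0,0,0.0005,0],[0,0,0,0.0005,0],[0,0,0,0,0]]]' | python3 ok.py &&
python3 -m creep '[[[0,0,0,0.0005,0],[0,0,0,0.0005,0],[0,0,0,0,0]]]' | python3 ok.py &&
python3 -m creep '[[[0,0,0,0.0005,0],[0,0,0,0.0005,0],[0,0,0,0,0]]]' | python3 ok.py &&
python3 -m creep '[[[0,0,0,0.0005,0],[0,0,0,0.0005,0],[0,0,0,0,0]]]' | python3 ok.py &&
python3 -m creep '[[[0,0,0,0.0005,0],[0,0,0,0.0005,0],[0,0,0,0,0]]]' | python3 ok.py &&
python3 -m creep '[[[0,0,0,0.0005,0],[0,0,0,0.0005,0],[0,0,0,0,0]]]' | python3 ok.py
```

```text
20.15 [0.4477, 0.1308, 0.1211] [-0.8, 0.5, -1.5]
20.4 [0.4477, 0.1308, 0.1201] [-1.0, 1.1, -2.1]
20.65 [0.4477, 0.1308, 0.1191] [-1.6, 0.9, -1.1]
20.9 [0.4479, 0.1308, 0.1186] [-3.9, 0.2, 4.6]
```

```bash
python3 -m creep '[[[0,-0.0002,0,0.0002,0],[0,0,0,0,0],[0,0,0,0,0]]]' | python3 ok.py
```

```text
21.15 [0.4478, 0.1309, 0.1186] [-2.8, -0.7, 5.8]
```

```bash
python3 -m creep '[[[0,-0.0002,0,0.0002,0],[0,0,0,0.0001,0],[0,0,0,0,0],[0,0,0,0,0]]]' | python3 ok.py
```

```text
21.48 [0.4478, 0.1308, 0.1186] [-4.0, -1.4, 9.2]
```

```bash
python3 -m creep '[[[0,-0.0003,0.0001,0.0002,0],[0,0,0,0,0],[0,0,0,0,0],[0,0,0,0,0]]]' | python3 ok.py
```

```text
21.82 [0.4478, 0.1308, 0.1185] [-3.5, -0.2, 10.3]
```

```bash
python3 -m creep '[[[0,-0.0003,0,0.0001,0],[0,0,0,0,0],[0,0,0,0,0]]]' | python3 ok.py; python3 -m creep '[[[0,-0.0002,0,0,0],[0,0,0,0,0],[0,0,0,0,0],[0,0,0,0,0],[0,0,0,0,0],[0,0,0,0,0],[0,0,0,0,0],[0,0,0,0,0],[0,0,0,0,0],[0,0,0,0,0],[0,0,0,0,0],[0,0,0,0,0]]]' | python3 ok.py
```

```text
22.07 [0.4478, 0.1308, 0.1185] [-2.3, -0.9, 9.3]
23.07 [0.4478, 0.1309, 0.1186] [-2.0, -0.2, 9.3]
```

```bash
python3 -m creep '[[[0,-0.0001,0,0.0002,0],[0,0,0,0,0],[0,0,0,0,0]]]' | python3 ok.py; python3 -m creep '[[[0,-0.0001,0,0,0],[0,0,0,0,0],[0,0,0,0,0],[0,0,0,0,0],[0,0,0,0,0],[0,0,0,0,0],[0,0,0,0,0],[0,0,0,0,0],[0,0,0,0,0],[0,0,0,0,0],[0,0,0,0,0],[0,0,0,0,0],[0,0,0,0,0]]]' | python3 ok.py
```

```text
23.32 [0.4478, 0.1309, 0.1185] [-1.9, -1.5, 11.4]
24.4 [0.4478, 0.1309, 0.1185] [-2.2, -0.3, 10.4]
```

Pressed at about 12 N for over a second, with the force steady. Now I'll relax the press, recentre sideways and open to straddle at 34 mm.

```bash
python3 -m creep '[[[0,0.0005,0,-0.0005,0],[0,0.0005,0,-0.0005,0],[0,0.0002,0,-0.0002,0],[0,0,0,0,0],[0,0,0,0,0]]]' | python3 ok.py; python3 -m creep '[[[30,0,0,0,0],[40,0,0,0,0],[40,0,0,0,0],[40,0,0,0,0],[40,0,0,0,0],[40,0,0,0,0],[40,0,0,0,0]]]'; python3 look.py w4; python3 -c "
from h import *
c=read_camera('scene');i=c['pixels'][170:270,180:310,::-1];j=cv2.imread('pics/w4.png')[200:380,220:420]
cv2.imwrite('pics/s2.png',np.hstack([cv2.resize(i,(400,308),interpolation=2),cv2.resize(j,(342,308),interpolation=2)]))"
```

```text
24.82 [0.4478, 0.1309, 0.1186] [-1.1, -0.5, 4.6]
clock: 25.4
tool_pos: [0.4476, 0.1307, 0.1184]
orientation: [1.0, -0.0, 0.0, 0.0]
contact_force: [-0.7, 0.3, -0.5]
grip_width: 0.0345
grip_force: 0.0
25.4 [0.4476 0.1307 0.1184] [ 1.     -0.0003  0.      0.    ] [-0.6751  0.3349 -0.5323] [[-0.0008 -0.9525 -0.3047  0.0777]
 [ 1.     -0.0009  0.0003 -0.0006]
 [-0.0006 -0.3047  0.9525 -0.1287]
 [ 0.      0.      0.      1.    ]]
```

View pics/s2.png

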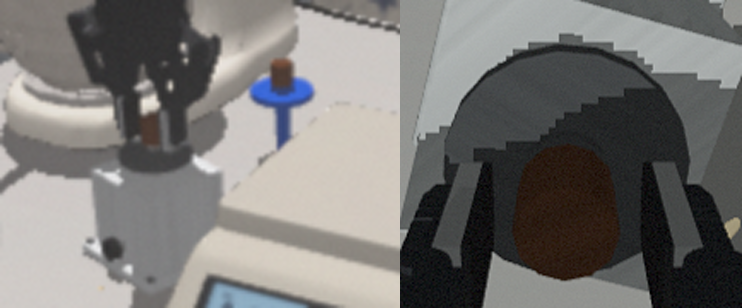

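Fingers straddle the handle evenly (handle at crop (566,210), fingers at 465 and 670), and the rod stands in the block with the ring still above the face. The estimated ring gap is 10–13 mm, so I'll push 8 mm steadily and then step with guards.

```bash
sed 's/>1.5/>6.5/' ok.py > ok2.py
python3 -m creep '[[[40,0,0,0.0005,0],[40,0,0,0.0005,0],[40,0,0,0.0005,0],[40,0,0,0.0005,0],[40,0,0,0.0005,0],[40,0,0,0.0005,0],[40,0,0,0.0005,0],[40,0,0,0.0005,0],[40,0,0,0,0]]]' | python3 ok2.py &&
python3 -m creep '[[[40,0,0,0.0005,0],[40,0,0,0.0005,0],[40,0,0,0.0005,0],[40,0,0,0.0005,0],[40,0,0,0,0]]]' | python3 ok2.py &&
python3 -m creep '[[[40,0,0,0.0005,0],[40,0,0,0.0005,0],[40,0,0,0.0005,0],[40,0,0,0.0005,0],[40,0,0,0,0]]]' | python3 ok2.py &&
python3 -m creep '[[[40,0,0,0.0004,0],[40,0,0,0.0004,0],[40,0,0,0,0]]]' | python3 ok2.py &&
python3 -m creep '[[[40,0,0,0.0004,0],[40,0,0,0.0004,0],[40,0,0,0,0]]]' | python3 ok2.py &&
python3 -m creep '[[[40,0,0,0.0004,0],[40,0,0,0.0004,0],[40,0,0,0,0]]]' | python3 ok2.py &&
python3 -m creep '[[[40,0,0,0.0004,0],[40,0,0,0.0004,0],[40,0,0,0,0]]]' | python3 ok2.py &&
python3 -m creep '[[[40,0,0,0.0004,0],[40,0,0,0.0004,0],[40,0,0,0,0]]]' | python3 ok2.py &&
python3 -m creep '[[[40,0,0,0.0004,0],[40,0,0,0.0004,0],[40,0,0,0,0]]]' | python3 ok2.py &&
python3 -m creep '[[[40,0,0,0.0004,0],[40,0,0,0.0004,0],[40,0,0,0,0]]]' | python3 ok2.py
```

```text
26.25 [0.4475, 0.1307, 0.1143] [-0.6, 0.0, -0.2]
26.67 [0.4475, 0.1306, 0.1123] [0.2, -0.3, 0.1]
27.08 [0.4476, 0.1307, 0.1104] [-0.1, 1.0, 0.4]
27.33 [0.4477, 0.1307, 0.1098] [-0.1, -0.5, 3.4]
27.58 [0.4476, 0.1307, 0.1088] [-0.4, -0.5, 3.4]
27.83 [0.4476, 0.1307, 0.1079] [-0.6, 0.4, 3.1]
28.08 [0.4476, 0.1307, 0.1071] [-0.5, 0.9, 3.1]
28.33 [0.4475, 0.1307, 0.1063] [-0.5, -0.3, 2.5]
28.58 [0.4475, 0.1307, 0.1055] [-0.1, 0.3, 3.0]
28.83 [0.4475, 0.1307, 0.1047] [-0.6, 0.1, 3.0]
```

```bash
python3 -m creep '[[[40,0,0,0.0004,0],[40,0,0,0.0004,0],[40,0,0,0,0]]]' | python3 ok2.py &&
python3 -m creep '[[[40,0,0,0.0004,0],[40,0,0,0.0004,0],[40,0,0,0,0]]]' | python3 ok2.py &&
python3 -m creep '[[[40,0,0,0.0004,0],[40,0,0,0.0004,0],[40,0,0,0,0]]]' | python3 ok2.py &&
python3 -m creep '[[[40,0,0,0.0004,0],[40,0,0,0.0004,0],[40,0,0,0,0]]]' | python3 ok2.py &&
python3 -m creep '[[[40,0,0,0.0004,0],[40,0,0,0.0004,0],[40,0,0,0,0]]]' | python3 ok2.py &&
python3 -m creep '[[[40,0,0,0.0004,0],[40,0,0,0.0004,0],[40,0,0,0,0]]]' | python3 ok2.py &&
python3 -m creep '[[[40,0,0,0.0004,0],[40,0,0,0.0004,0],[40,0,0,0,0]]]' | python3 ok2.py &&
python3 -m creep '[[[40,0,0,0.0004,0],[40,0,0,0.0004,0],[40,0,0,0,0]]]' | python3 ok2.py &&
python3 -m creep '[[[40,0,0,0.0004,0],[40,0,0,0.0004,0],[40,0,0,0,0]]]' | python3 ok2.py &&
python3 -m creep '[[[40,0,0,0.0004,0],[40,0,0,0.0004,0],[40,0,0,0,0]]]' | python3 ok2.py &&
python3 -m creep '[[[40,0,0,0.0004,0],[40,0,0,0.0004,0],[40,0,0,0,0]]]' | python3 ok2.py
```

```text
29.08 [0.4475, 0.1306, 0.1039] [-0.4, -0.1, 2.6]
29.33 [0.4475, 0.1307, 0.1031] [0.0, -0.5, 3.1]
29.58 [0.4475, 0.1306, 0.1023] [0.1, -0.9, 4.0]
29.83 [0.4475, 0.1307, 0.1015] [-0.3, -0.0, 2.2]
30.08 [0.4475, 0.1307, 0.1007] [0.8, -0.5, 2.1]
30.33 [0.4476, 0.1307, 0.1002] [-1.0, -0.4, 6.7]
```

```bash
python3 -m creep '[[[40,0,0,0.0002,0],[40,0,0,0.0001,0],[40,0,0,0,0],[40,0,0,0,0]]]' | python3 ok2.py
```

```text
30.67 [0.4476, 0.1307, 0.1002] [-2.2, -1.7, 11.7]
```

```bash
python3 -m creep '[[[40,0,0,0,0],[40,0,0,0,0],[40,0,0,0,0],[40,0,0,0,0],[40,0,0,0,0],[40,0,0,0,0],[40,0,0,0,0],[40,0,0,0,0],[40,0,0,0,0],[40,0,0,0,0],[40,0,0,0,0],[40,0,0,0,0],[40,0,0,0,0]]]' | python3 ok2.py;python3 -m creep '[[[40,0,0,0,0],[40,0,0,0,0],[40,0,0,0,0],[40,0,0,0,0],[40,0,0,0,0],[40,0,0,0,0],[40,0,0,0,0],[40,0,0,0,0],[40,0,0,0,0],[40,0,0,0,0],[40,0,0,0,0],[40,0,0,0,0],[40,0,0,0,0]]]' | python3 ok2.py
```

```text
31.75 [0.4476, 0.1307, 0.1002] [-1.8, -1.3, 11.1]
32.83 [0.4476, 0.1307, 0.1002] [-2.2, -1.0, 10.9]
```

Held steadily for over 2 s at about 11 N. Now I'll lift straight off with the fingers kept open and check.

```bash
python3 -m creep '[[[40,0,0,-0.0005,0],[40,0,0,-0.001,0],[40,0,0,-0.002,0],[45,0,0,-0.003,0],[50,0,0,-0.005,0],[50,0,0,-0.008,0],[50,0,0,-0.01,0],[50,0,0,-0.01,0],[50,0,0,-0.01,0],[50,0,0,-0.01,0],[50,0,0,-0.01,0],[50,0,0,-0.01,0],[50,0,0,-0.01,0],[50,0,0,-0.01,0],[50,0,0,-0.01,0],[50,0,0,0,0],[50,0,0,0,0]]]' | python3 ok2.py;  python3 look.py w5 stop_ring=0.08; python3 -c "
from h import *
c=read_camera('scene');i=c['pixels'][170:270,180:310,::-1];j=cv2.imread('pics/w5.png')[120:320,200:420]
cv2.imwrite('pics/s3.png',np.hstack([cv2.resize(i,(400,308),interpolation=2),cv2.resize(j,(339,308),interpolation=2)]))"
```

```text
34.25 [0.4479, 0.1308, 0.2098] [-0.0, -1.1, 0.1]
34.25 [0.4479 0.1308 0.2098] [ 1.     -0.0004  0.0006 -0.0001] [-0.0193 -1.122   0.1362] [[-0.0008 -0.9525 -0.3047  0.0777]
 [ 1.     -0.0009  0.0003 -0.0006]
 [-0.0006 -0.3047  0.9525 -0.1287]
 [ 0.      0.      0.      1.    ]]
stop_ring [314.6 227.9] 0.73 [0.4494 0.1332 0.08  ]
  box [274. 185. 360. 270.] 0.8
```

View pics/s3.png

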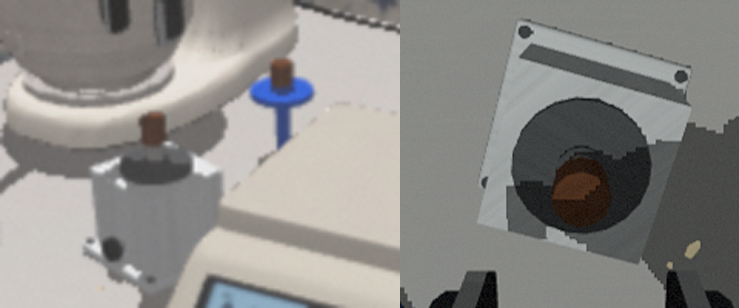

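The rod stands upright in the block, handle at (153,128) in the left crop. The ring lies flat on the face at (155,165), and the gripper is clear.

```bash
python3 -c "
from rig import *
print(hand_in())"
```

```text
the job is handed in; nothing more can be done
None
```

I handed the job in at about 34 s; no verdict came back. The rod was pressed on the bore's bottom at about 12 N for a second. The ring was pushed onto the block's face and held for just over 2 s at about 11 N on the wrist, roughly 7–11 N after ring friction. Rod and ring are left standing in the block with the gripper clear, and the nozzle, dough scraper and pastry brush were not touched.

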